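Gauge three wells for depth and mark the clear one

TASK

Two of the three wells in the aluminium block still have a spacer disc at the bottom; one is clear to its full depth. Take the depth rod by its dark grey handle and gauge the left, then the middle, then the right well (as the robot sees them), each time lowering the steel shank gently until it stands on the bottom. Then leave the rod standing, let go, fully down in the deepest well, without pressing hard on anything and with everything else left where it is.

Things in the scene. Friction and masses are not known exactly. Their poses are not given: they have to be found in the camera images.
- gauge: the depth rod: a round dark grey handle, 22 mm diameter and 45 mm long (75 to 120 mm above the foot), with four thin dark rings and a small dark button 3 mm high on top, on a thin steel shank; 110 g (varies 0.7 to 1.4 times). Starts upright in the stand. The shank is sprung: pushed up, it slides into the handle. Origin: where the centre of the foot (lower end of the shank) lies when the spring is relaxed; it moves with the handle, z runs up along the rod
- shank: the rod's steel shank: 10 mm diameter, 75 mm long from foot to handle, with a 1.4 mm chamfer on the foot. It slides straight up into the handle against a soft spring, 0.9 N per mm, at most 12 mm (about 11 N), beyond which it is rigid, and springs back when relieved. Origin: centre of the foot, z up along the rod. Grip the handle, not the shank: any contact on the shank counts as pressing on it
- stand: fixed square white plastic stand, 50 x 50 mm and 36 mm high on a 64 mm foot 4 mm thick; a 11.6 mm hole 30 mm deep from the top holds the rod, so its foot is 6 mm above the table and its handle 81 to 126 mm. Origin: centre of the underside
- block: fixed aluminium block, 50 x 170 mm and 55 mm high, on a thin black 62 x 182 mm foot; three round blind wells in its top, in a row along its y axis 55 mm apart. Origin: centre of the underside; y points along the row towards the left well (turned up to 0.4 rad from the robot's y)
- well_left (a point): centre of the mouth of the left well (at the block's +y end), at the block's top face, 55 mm above the table; axes as the block's, z up. All wells: 13 mm diameter with a 1.5 mm chamfer; clear depth 40 mm; a well with a spacer disc is 18 to 26 mm deep. Which well is clear differs each time and cannot be told from the poses
- well_middle (a point): centre of the mouth of the middle well, as above
- well_right (a point): centre of the mouth of the right well (the block's -y end), as above
- vial_a: small capped glass vial, 22 mm diameter, 45 mm high, standing at the robot's side of the block; bystander. Origin: centre of the underside
- vial_b: capped glass vial, 27 mm diameter, 55 mm high, standing beside the stand; bystander. Origin: centre of the underside
- vial_c: small capped glass vial, 22 mm diameter, 45 mm high, standing at the far side of the block; bystander. Origin: centre of the underside
- driver: screwdriver with black handle, 150 mm long, lying on the deck; bystander. Origin: under its middle
- tray: open dark grey plastic tray, 90 x 130 mm, 25 mm high; bystander. Origin: centre of the underside

How it is judged (in metres and radians):
On the way, in this order (a step that is already met when the one before it is completed fails the run):
1. the rod's foot stands still on the bottom of the left well (horizontal distance between shank and well_left below 0.0045 m and z of shank in the frame of well_left below -0.016 m and contact force between shank and anything else above 0.3 N and z of shank in the frame of gauge above 0.0004 m and linear speed of gauge below 0.01 m/s), for 0.1 s.
2. the rod's foot stands still on the bottom of the middle well (horizontal distance between shank and well_middle below 0.0045 m and z of shank in the frame of well_middle below -0.016 m and contact force between shank and anything else above 0.3 N and z of shank in the frame of gauge above 0.0004 m and linear speed of gauge below 0.01 m/s), for 0.1 s.
3. the rod's foot stands still on the bottom of the right well (horizontal distance between shank and well_right below 0.0045 m and z of shank in the frame of well_right below -0.016 m and contact force between shank and anything else above 0.3 N and z of shank in the frame of gauge above 0.0004 m and linear speed of gauge below 0.01 m/s), for 0.1 s.
At the end, for the whole second after the job is handed in: the rod stands at rest, released and upright (within 0.12 rad), in the deepest well, its foot more than 36.5 mm below the block's top face (clear depth 40 mm) and within 4.5 mm of the well's axis (((horizontal distance between shank and well_left below 0.0045 m and z of shank in the frame of well_left below -0.0365 m) or (horizontal distance between shank and well_middle below 0.0045 m and z of shank in the frame of well_middle below -0.0365 m) or (horizontal distance between shank and well_right below 0.0045 m and z of shank in the frame of well_right below -0.0365 m)) and angle between gauge's own z axis and vertical below 0.12 rad and linear speed of gauge below 0.02 m/s); the robot touches nothing.
It fails at once if the shank is pressed on anything with more than 15 N (contact force between shank and anything else above 15 N).
It fails at once if a bystander (vial, screwdriver or tray) is moved by more than 20 mm (distance of any of vial_a, vial_b, vial_c, driver, tray from where it was at the start of the episode above 0.02 m).
It fails at once if a vial is knocked over (angle between any of vial_a, vial_b, vial_c's own z axis and vertical above 0.5 rad).
It also fails if it takes over 64 s, if anything falls off the work surface, if the arm or the gripper's body presses on something with over 40 N, if the wrist force passes 120 N, or if a joint passes its speed limit or range.

ROBOT

A 6-joint arm with a two-finger parallel gripper is mounted at the origin on the work surface. World frame = base frame: x ahead of the robot, y to its left, z up, the work surface at z = 0. Lengths are in mm, angles in rad, forces in N, time in s.
With the tool pointing down it reaches from about 375 to 975 mm from the base axis. Payload 3.8 kg.
Tool frame: the origin (TCP) lies at the very end of the fingers, on their centre line; the grasp point (between the pads) lies 19 mm behind it; y points along the fingers, z is the direction in which the jaws open and shut, and the axes are right-handed (so a half turn about y gives the same grasp; the last joint's range is limited). The gripper opens to 85 mm and grips with 20 to 120 N. Pads are 22 mm wide; open, the fingers measure 114 mm over their backs; the gripper's body (76 mm by 85 mm) begins 54 mm behind the grasp point. The pads swing forward as they close: fully open they stand 13 mm farther back than shut.
Start: joints at [-1.187, 0.264, 1.604, -0, 1.274, -0.037], TCP at [275.725, -616.112, 231.28] pointing down, gripper open.
Joint ranges: [-2.63, 2.63], [-0.94, 2.18], [0.31, 2.57], [-1.31, 4.45], [0, 2.66], [-2.55, 2.55]. Speed limits (rad/s): [2.57, 2.57, 3.14, 3.14, 3.14, 3.14].

INTERFACE

Orientations are given as [roll, pitch, yaw] about the fixed x, y, z axes, in that order (R = Rz(yaw) Ry(pitch) Rx(roll)).
In Python, from cell import arm, viewer, boxes_of gives the robot as it stands. The module is installed in compiled form; this text tells all that it offers.
- The arm moves only by the tool apply_moves, never from a script. Its argument "commands" is one flat list of numbers, 7 for each row, row after row: the finger opening in cm, from 0 to 8.54, then the shift along the tool's x, y, z in cm, then the turn, a rotation vector about the tool's x, y, z in degrees. A call has 1 to 5 rows; each row shifts and turns the pose as measured when the row begins, along the tool's axes as they then stand; what a row does not reach is not made up. A row lasts 1/8 s, in which the tool goes at most 62.5 mm and 10.7 degrees, less where a joint would pass 70% of its speed; a pose out of reach is approached as far as the arm can. A call is refused whole if a number of a shift passes 6.25 or a number of a turn 10.7, either way. A call with a gripper value outside its range is refused whole. The fingers move at their own pace and stop on an object; the grip force is fixed at half the most. Time passes only in rows, so rows that do not move let the fingers close. It gives the time, the measured TCP pose, the force and the opening at its end, in the units of the state.
- arm.read_state(): the state, without advancing time (a new reading comes with each control period).
- viewer.grab_frame(name): name is "scene" or "top" or "wrist"; returns a dict with "color" (384x512x3 uint8, red, green, blue), "range_z" (384x512 float32, mm along the optical axis (not along the pixel's ray), 0 where there is no reading), "fx", "fy", "cx", "cy" (pixels), "R" (3x3) and "t" (3): a world point X has camera coordinates R X + t; the wrist camera has in their place "T_tool_cam" (4x4, takes a point from camera to tool coordinates, whose origin is the TCP and whose axes are the tool frame's). Camera axes: x right, y down, z forward; pixel columns grow to the right and rows downward; lengths in mm; the calibration is good to about 2 mm. A picture is of the moment at which its call begins: read the wrist's pose just before it.
- arm.job_done(): hands the job in, once; it reports no verdict.
Trained networks look in a picture, given as the dict that the camera call returned (one of the last four; its "shot" number tells which), for a name from the list of things; names that differ only in an ending like _2 or _b are one class to them, and where a whole thing is asked for, a point or a joint stands for the part that bears it (a point fixed in the world has none). Each returns a list of dicts, best first, with "confidence" (0 to 1); they miss things now and then, are a little off and sometimes report something else, mostly with a low value. They report only what shows in the picture. A call takes as long as a camera call.
- boxes_of(picture, thing): "bbox" ([left, top, width, height] as shares, 0 to 1, of the picture: columns of its width, rows of its height, round what is visible of it).
The state is a dict: "time_s": time; "joints": joint angles; "dq": joint speeds; "effort": joint torques, N m; "eef_pos": TCP position; "tcp_rot": TCP orientation; "force": force on the tool from outside, world axes, zero at the start; "wrist_torque": the same for the moment, N m; "gripper_width": opening from 0.0 (shut) to 1.0 (fully open).
Only numpy, scipy, OpenCV 4.12 (cv2) and the standard library are available. Lean on these libraries where they do the work, as an engineer would, in place of code of your own. Each camera call takes 0.05 s, during which the arm holds its last target.

## Working session

There is one attempt and no reset: what is moved stays moved. The work goes in short steps, Python scripts to look and compute and a tool call to move; the robot and the scene stay as the last step left them, time stands still between calls to the robot, and variables do not carry over. Pictures are saved under pics/ and viewed, and the job is handed in when it is done.

Besides the shell and the picture viewer there is one more tool, called as a command line: name --argument value ..., lists and objects as JSON in quotes. apply_moves: Moves the arm, as the interface text tells. Its arguments: {"type":"object","properties":{"commands":{"type":"array"}},"required":["commands"]}

```bash
ls; mkdir -p pics; python3 - <<'E'
from cell import arm, viewer, boxes_of
import cv2,pickle
print(arm.read_state())
for n in ["scene","top","wrist"]:
    f=viewer.grab_frame(n)
    pickle.dump(f,open(f'{n}0.pkl','wb'))
    cv2.imwrite(f'pics/{n}0.png',f['color'][:,:,::-1])
    print(n,{k:v for k,v in f.items() if k not in('color','range_z')})
    for t in ['gauge','block','stand','vial_a']:
        print(t,[(b['bbox'],b['confidence']) for b in boxes_of(f,t)[:3]])
E
```

```text
pics
{'time_s': 0.0, 'joints': array([-1.18690263e+00,  2.64751017e-01,  1.60535107e+00,  1.80442148e-05,
        1.27366240e+00, -3.68711484e-02]), 'dq': array([ 0.00084878, -0.00025856,  0.00063758, -0.00032161, -0.00046955,
        0.00023341]), 'effort': array([ 2.43269198e-03, -5.15108943e+01, -3.67317331e+01,  1.26094819e-04,
        1.28230458e-02, -8.48673238e-06]), 'eef_pos': array([ 275.46668578, -615.4598527 ,  229.97581455]), 'tcp_rot': array([-1.57296605e+00,  9.72902229e-05, -2.72083321e+00]), 'force': array([ 0.46116851,  0.46273248, -0.38636575]), 'wrist_torque': array([0.06561459, 0.06161042, 0.00869771]), 'gripper_width': 0.9972113907104205}
scene {'fx': 495.60676007003457, 'fy': 495.60676007003457, 'cx': 256.5051589738151, 'cy': 196.51804798871515, 'R': array([[ 0.16498955,  0.9861892 , -0.01446733],
       [ 0.73361741, -0.13251204, -0.66651786],
       [-0.65922981,  0.099355  , -0.74534867]]), 't': array([  16.61357339, -357.01742063, 1594.16227914]), 'shot': 1}
gauge [([0.3465, 0.506, 0.0146, 0.0669], 0.53)]
block []
stand [([0.3342, 0.5607, 0.0715, 0.0724], 0.
[... 434 characters left out ...]
46, 0.4956, 0.1439, 0.0695], 0.46)]
block []
stand [([0.6158, 0.5044, 0.0691, 0.0875], 0.88)]
vial_a [([0.3811, 0.5701, 0.0184, 0.0234], 0.55), ([0.6775, 0.4766, 0.0223, 0.0289], 0.53)]
wrist {'fx': 316.67391778527275, 'fy': 316.67391778527275, 'cx': 253.86351422501778, 'cy': 193.08337328130372, 'T_tool_cam': array([[ 9.10348242e-04,  9.55104749e-01,  2.96266922e-01,
        -7.59642605e+01],
       [ 5.30096981e-04, -2.96267464e-01,  9.55104868e-01,
        -1.43743994e+02],
       [ 9.99999445e-01, -7.12427837e-04, -7.76004709e-04,
         1.99326572e-02],
       [ 0.00000000e+00,  0.00000000e+00,  0.00000000e+00,
         1.00000000e+00]]), 'shot': 3}
gauge []
block []
stand []
vial_a []
```

```bash
python3 - <<'E'
import cv2
for n in ["scene","top"]:
    a=cv2.imread(f'pics/{n}0.png'); cv2.imwrite(f'pics/{n}0b.png',cv2.resize(a[120:300,90:460],None,fx=2.1,fy=2.1,interpolation=cv2.INTER_CUBIC))
E
```

```text
(no output)
```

View pics/top0.png

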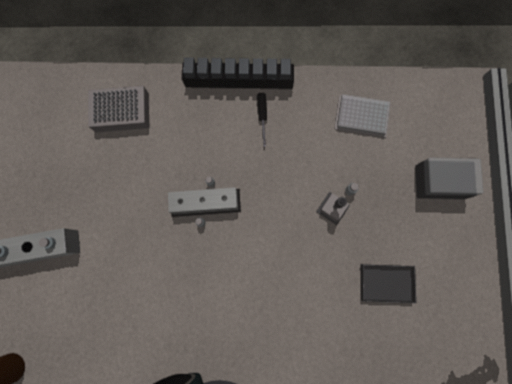

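View pics/scene0.png

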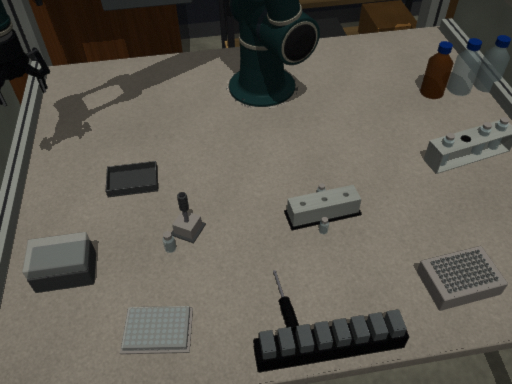

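```bash
true
```

```text
(no output)
```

View pics/top0b.png

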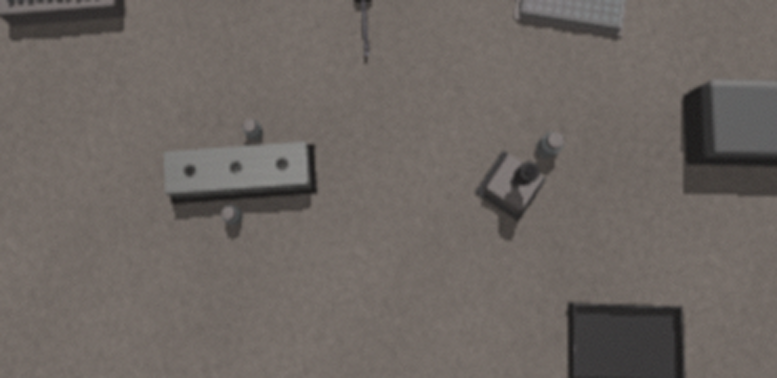

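```bash
cat > h.py <<'E'
import numpy as np,pickle,cv2
from scipy.spatial.transform import Rotation as Ro
def ray(f,u,v): return np.array([(u-f['cx'])/f['fx'],(v-f['cy'])/f['fy'],1.])
def at_z(f,u,v,z,pose=None):
    if 'R' in f: Rwc=f['R'].T; c=-Rwc@f['t']
    else:
        R,p=pose; T=f['T_tool_cam']; Rwc=R@T[:3,:3]; c=R@T[:3,3]+p
    d=Rwc@ray(f,u,v); return c+d*(z-c[2])/d[2]
def toolpose(s): return Ro.from_euler('xyz',s['tcp_rot']).as_matrix(),np.array(s['eef_pos'])
def proj(f,X,pose=None):
    if 'R' in f: c=f['R']@X+f['t']
    else:
        R,p=pose;T=f['T_tool_cam']; c=T[:3,:3].T@(R.T@(X-p)-T[:3,3])
    return c[0]/c[2]*f['fx']+f['cx'],c[1]/c[2]*f['fy']+f['cy'],c[2]
def snap(name,tag):
    from cell import arm,viewer
    s=arm.read_state(); f=viewer.grab_frame(name); f['state']=s
    pickle.dump(f,open(f'{tag}.pkl','wb')); cv2.imwrite(f'pics/{tag}.png',f['color'][:,:,::-1]); return s,f
E
python3 - <<'E'
from h import *
f=pickle.load(open('top0.pkl','rb'))
for n,u,v,z in [('L',180.5,201,55),('M',202,199.5,55),('R',224.3,197.6,55),('handle',341,202,127),('vb',354,188,55),('va',200,222,45),('vc',210,181,45)]:
    print(n,at_z(f,u,v,z).round(1), f['range_z'][int(v),int(u)])
s=pickle.load(open('scene0.pkl','rb'))
print('scene handle',at_z(s,183,195,127))
print(toolpose(__import__('cell').arm.read_state())[0].round(3))
E
```

```text
L [546.3 110.6  55. ] 944.7143
M [551.2  57.   55. ] 940.3649
R [557.2   1.5  55. ] 943.7548
handle [ 541.2 -274.4  127. ] 842.04285
vb [ 588.1 -321.3   55. ] 918.5656
va [495.8  61.   45. ] 920.09094
vc [600.7  40.8  45. ] 937.6758
scene handle [ 547.95132088 -273.75111046  127.        ]
[[-0.913  0.     0.408]
 [-0.408 -0.    -0.913]
 [ 0.    -1.     0.   ]]
```

View pics/scene0b.png

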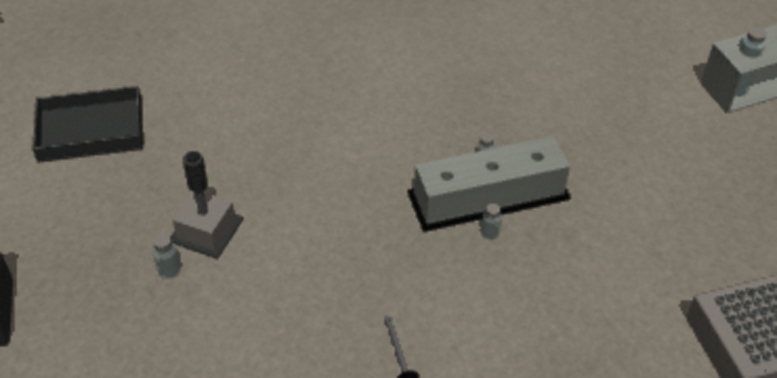

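apply_moves --commands '[8.5, -5, 0, -2.5, 0, 8, 0, 8.5, -5, 0, -3, 0, 8, 0, 8.5, -4, 0, -3.5, 0, 8, 0]'

```text
time_s: 1.12
eef_pos: [386.1, -491.1, 231.2]
tcp_rot: [-1.569, 0.0, 3.123]
force: [0.7, -0.3, 0.1]
gripper_width: 0.996
```

apply_moves --commands '[8.5, -3.2, 0, -4.4, 0, -1, 0, 8.5, -3.2, 0, -4.4, 0, 0, 0, 8.5, -3.2, 0, -4.4, 0, 0, 0, 8.5, -3.2, 0, -4.4, 0, 0, 0, 8.5, -3.2, 0, -4.3, 0, 0, 0]'

```text
time_s: 1.75
eef_pos: [552.3, -265.9, 232.2]
tcp_rot: [-1.567, 0.003, 3.139]
force: [-0.1, -0.2, 0.7]
gripper_width: 0.996
```

```bash
python3 - <<'E'
from h import *
s,f=snap('wrist','w1')
print(s['time_s'],s['eef_pos'],s['tcp_rot'],s['joints'].round(2))
cv2.imwrite('pics/w1b.png',cv2.resize(f['color'][:,:,::-1],(800,600),interpolation=cv2.INTER_CUBIC))
E
```

```text
1.75 [ 552.32637503 -265.94759091  232.20408547] [-1.56665779  0.00346046  3.13897828] [-0.49  0.14  1.75 -0.    1.25  1.09]
```

View pics/w1b.png

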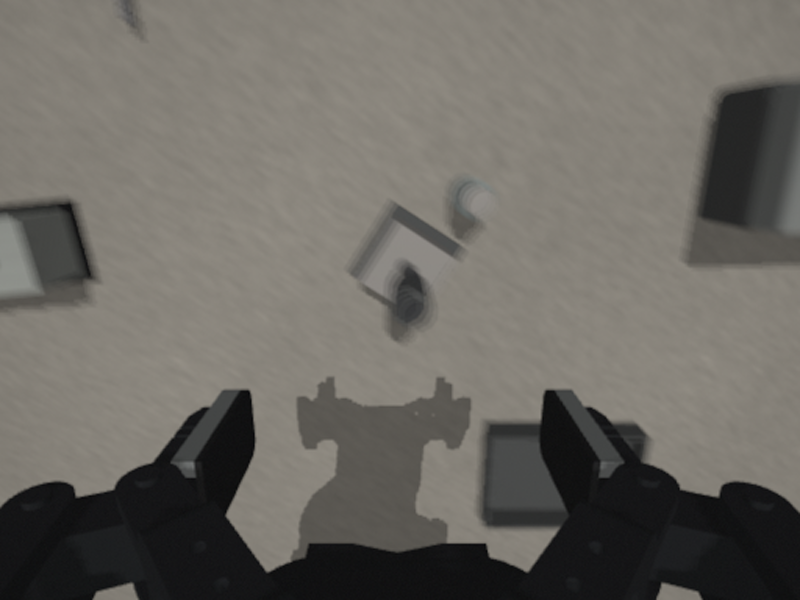

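```bash
python3 - <<'E'
from h import *
s,f=snap('wrist','w2')
s,f=snap('wrist','w2')
print(s['time_s'],s['eef_pos'],s['tcp_rot'],s['dq'].round(3))
cv2.imwrite('pics/w2b.png',cv2.resize(f['color'][110:240,180:340,::-1],None,fx=4.5,fy=4.5,interpolation=cv2.INTER_CUBIC))
E
```

```text
1.85 [ 554.17039114 -263.04327335  232.11661437] [-1.56875498  0.0045968  -3.138929  ] [-0.066 -0.005  0.01  -0.065  0.009 -0.052]
```

View pics/w2b.png

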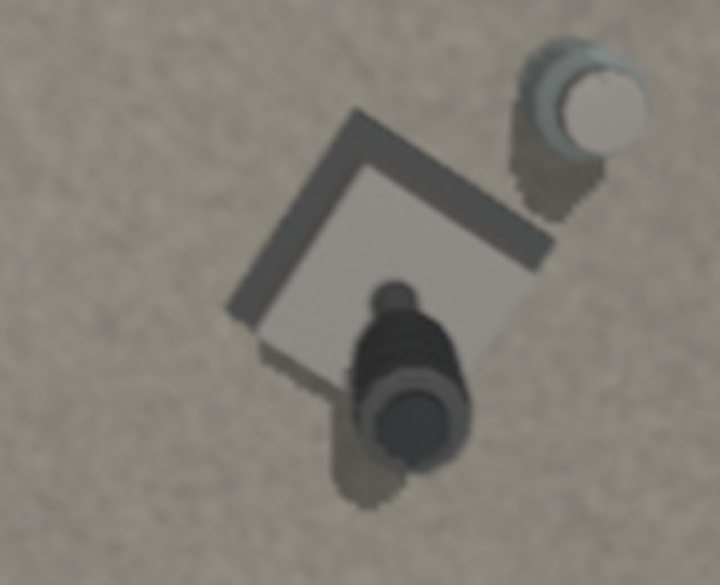

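```bash
python3 - <<'E'
from h import *
f=pickle.load(open('w2.pkl','rb'));P=toolpose(f['state'])
g=lambda x,y:(180+(x+.5)/4.5-.5,110+(y+.5)/4.5-.5)
print(at_z(f,*g(412,428),129,P),at_z(f,*g(415,420),126,P))
print('shank at stand top',at_z(f,*g(395,297),42,P))
print(f['range_z'][200:210,268:276].round())
E
```

```text
[ 543.93445571 -277.26300989  129.        ] [ 544.4653565  -277.97136013  126.        ]
shank at stand top [ 547.23987845 -277.79025609   42.        ]
[[260. 259. 261. 260. 258. 259. 260. 260.]
 [260. 260. 260. 261. 260. 260. 260. 259.]
 [260. 261. 260. 260. 260. 260. 260. 260.]
 [260. 261. 260. 261. 260. 260. 260. 259.]
 [260. 260. 261. 260. 260. 260. 261. 260.]
 [261. 260. 262. 260. 261. 261. 260. 260.]
 [262. 261. 261. 261. 261. 262. 261. 260.]
 [261. 261. 261. 262. 261. 261. 262. 261.]
 [261. 261. 261. 261. 261. 262. 261. 262.]
 [263. 260. 263. 262. 261. 261. 262. 261.]]
```

apply_moves --commands '[8.5, 0.8, 3.0, 1.4, 0, 0, 0, 8.5, 0, 0, 0, 0, 0, 0]'

```text
time_s: 2.15
eef_pos: [544.4, -280.5, 202.1]
tcp_rot: [-1.566, 0.003, -3.139]
force: [0.0, 0.2, -0.0]
gripper_width: 0.994
```

```bash
python3 - <<'E'
from h import *
s,f=snap('wrist','w3')
print(s['time_s'],s['eef_pos'],s['tcp_rot'],s['dq'].round(3))
cv2.imwrite('pics/w3b.png',cv2.resize(f['color'][110:290,160:360,::-1],None,fx=4,fy=4,interpolation=cv2.INTER_CUBIC)[:600])
E
```

```text
2.15 [ 544.37259163 -280.47544715  202.11241256] [-1.56585251  0.00332311 -3.1392357 ] [ 0.013 -0.035 -0.074  0.011 -0.     0.   ]
```

View pics/w3b.png

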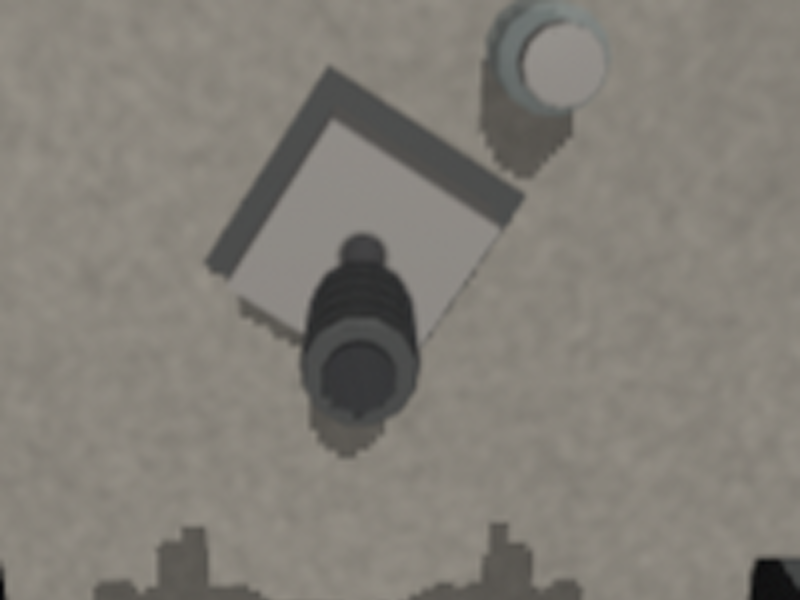

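```bash
python3 - <<'E'
from h import *
f=pickle.load(open('w3.pkl','rb'));P=toolpose(f['state'])
g=lambda x,y:(160+(x+.5)/4-.5,110+(y+.5)/4-.5)
print(at_z(f,*g(360,371),126,P),at_z(f,*g(359,378),129,P),at_z(f,*g(363,252),44,P))
from cell import arm
print(arm.read_state()['eef_pos'],arm.read_state()['time_s'])
E
```

```text
[ 545.18642648 -277.46271648  126.        ] [ 544.86510743 -277.30559623  129.        ] [ 548.09865782 -277.52376099   44.        ]
[ 546.01609019 -280.90531442  204.43704429] 2.2
```

apply_moves --commands '[8.5, 0, 3.5, -0.3, 0, 0, 0, 8.5, 0, 3.5, 0, 0, 0, 0, 8.5, 0, 3, 0, 0, 0, 0, 8.5, 0, 1.2, 0, 0, 0, 0, 8.5, 0, 0, 0, 0, 0, 0]'

```text
time_s: 2.82
eef_pos: [551.9, -284.7, 99.5]
tcp_rot: [-1.557, 0.021, 3.138]
force: [0.4, -0.4, 0.6]
gripper_width: 0.995
```

```bash
python3 - <<'E'
from h import *
s,f=snap('wrist','w4')
print(s['time_s'],s['eef_pos'],s['tcp_rot'],s['dq'].round(3),s['force'])
cv2.imwrite('pics/w4b.png',cv2.resize(f['color'][:,:,::-1],(800,600),interpolation=cv2.INTER_CUBIC)[:600])
E
```

```text
2.825 [ 551.92830852 -284.72409554   99.53458811] [-1.55724476  0.02055259  3.13810824] [-0.005 -0.011 -0.019  0.002  0.006 -0.001] [ 0.43076531 -0.4401227   0.58462162]
```

View pics/w4b.png

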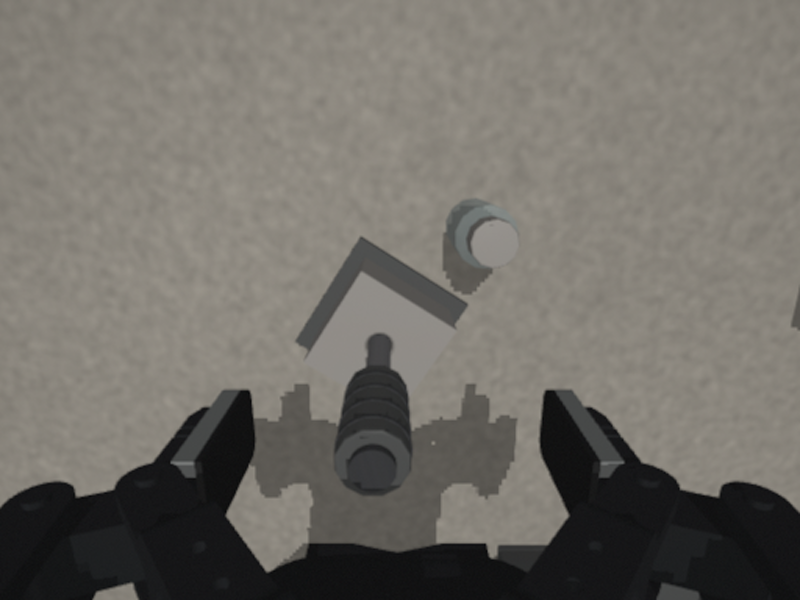

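```bash
cat >> h.py <<'E'
def delta(target,yaw=np.pi,s=None):
    from cell import arm
    s=s or arm.read_state(); R,p=toolpose(s)
    Rt=Ro.from_euler('xyz',[-np.pi/2,0,yaw]).as_matrix()
    d=R.T@(np.array(target)-p)/10
    r=np.degrees(Ro.from_matrix(R.T@Rt).as_rotvec())
    print('t',round(s['time_s'],2),'pos',s['eef_pos'].round(1),'rot',s['tcp_rot'].round(4),'F',s['force'].round(2),'w',round(s['gripper_width'],3))
    print('shift cm',d.round(2),'turn deg',r.round(2)); return d,r
E
python3 - <<'E'
from h import *
f=pickle.load(open('w4.pkl','rb'));P=toolpose(f['state'])
k=512/800
print(at_z(f,372*k,466*k,129,P),at_z(f,373*k,458*k,126,P),at_z(f,380*k,344*k,42,P))
delta([545,-277.5,90])
E
```

```text
[ 545.61505912 -277.43638689  129.        ] [ 546.08430617 -277.61529265  126.        ] [ 547.32302879 -277.93852293   42.        ]
t 2.88 pos [ 552.4 -285.   100.3] rot [-1.5566  0.0218  3.1382] F [ 0.46 -0.18 -0.03] w 0.993
shift cm [ 0.77  1.   -0.76] turn deg [-0.82 -0.2  -1.25]
```

apply_moves --commands '[8.5, 0.7, 1.0, -0.75, -0.8, -0.2, -1.25, 8.5, 0, 0, 0, 0, 0, 0]'

```text
time_s: 3.12
eef_pos: [546.8, -278.0, 92.3]
tcp_rot: [-1.569, 0.002, 3.142]
force: [0.8, 0.2, -0.4]
gripper_width: 0.994
```

```bash
python3 - <<'E'
from h import *
delta([545.5,-277.5,90])
E
```

```text
t 3.12 pos [ 546.8 -278.    92.3] rot [-1.5695e+00  2.1000e-03  3.1415e+00] F [ 0.79  0.25 -0.36] w 0.994
shift cm [ 0.13  0.23 -0.06] turn deg [-0.08 -0.   -0.12]
```

apply_moves --commands '[8.5, 0.1, 0.2, -0.05, 0, 0, 0, 5, 0, 0, 0, 0, 0, 0]'

```text
time_s: 3.38
eef_pos: [546.5, -277.8, 91.3]
tcp_rot: [-1.569, 0.004, -3.141]
force: [0.7, -0.3, 0.2]
gripper_width: 0.814
```

```bash
python3 - <<'E'
from h import *
s,f=snap('wrist','w5')
delta([545.5,-277.5,90])
cv2.imwrite('pics/w5b.png',cv2.resize(f['color'][:,:,::-1],(800,600),interpolation=cv2.INTER_CUBIC)[:600])
E
```

```text
t 3.42 pos [ 546.7 -277.9   91.5] rot [-1.5682  0.0042 -3.1414] F [-0.36  0.48 -0.06] w 0.731
shift cm [ 0.12  0.15 -0.04] turn deg [-0.15  0.01 -0.24]
```

View pics/w5b.png

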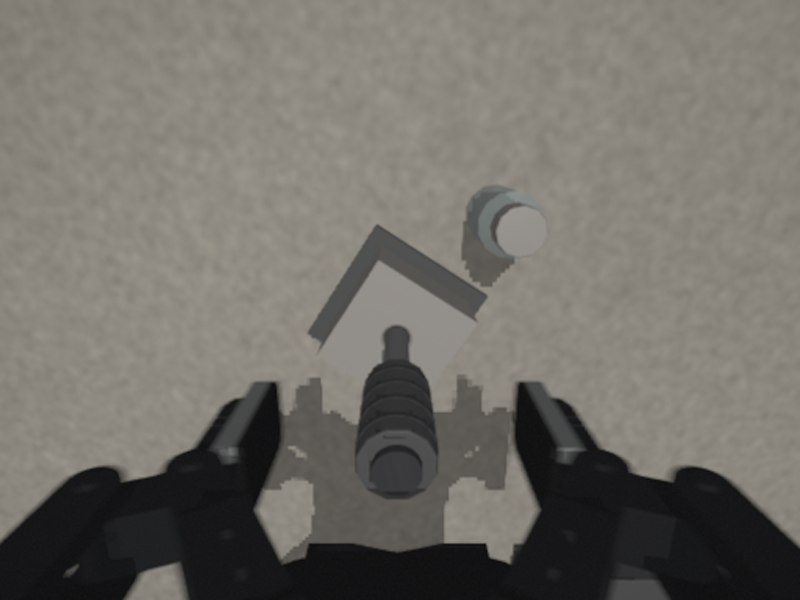

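apply_moves --commands '[2.5, 0, 0, 0, 0, 0, 0, 2.5, 0, 0, 0, 0, 0, 0, 0, 0, 0, 0, 0, 0, 0, 0, 0, 0, 0, 0, 0, 0, 0, 0, 0, 0, 0, 0, 0]'

```text
time_s: 4.05
eef_pos: [546.9, -278.0, 91.8]
tcp_rot: [-1.568, 0.005, -3.141]
force: [0.6, -0.3, 0.4]
gripper_width: 0.235
```

```bash
python3 - <<'E'
from h import *
s,f=snap('wrist','w6')
delta([545.5,-277.5,90])
cv2.imwrite('pics/w6b.png',cv2.resize(f['color'][:,:,::-1],(800,600),interpolation=cv2.INTER_CUBIC)[:600])
E
```

```text
t 4.1 pos [ 546.9 -278.    91.8] rot [-1.568   0.0047 -3.1415] F [ 0.18  0.27 -0.13] w 0.237
shift cm [ 0.14  0.18 -0.05] turn deg [-0.16  0.01 -0.27]
```

View pics/w6b.png

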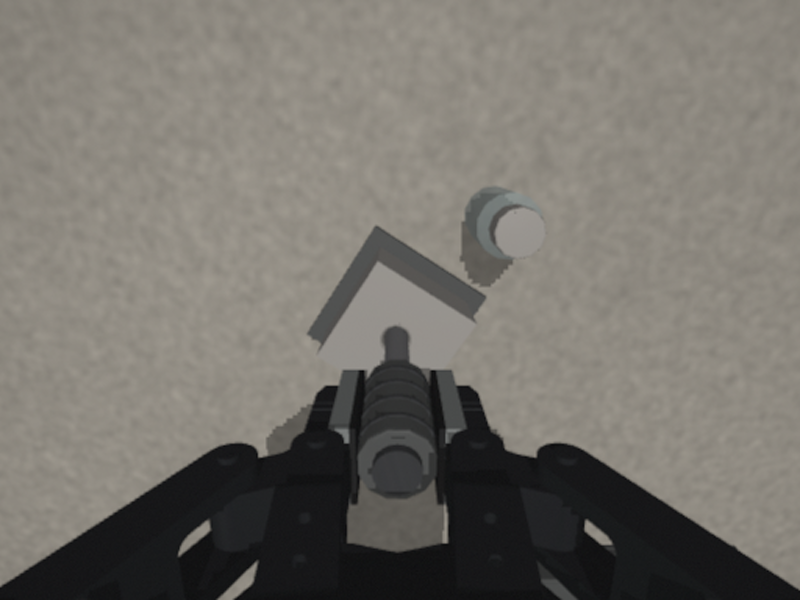

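apply_moves --commands '[0, 0, -0.5, 0, 0, 0, 0, 0, 0, -0.5, 0, 0, 0, 0]'

```text
time_s: 4.35
eef_pos: [546.3, -277.7, 101.5]
tcp_rot: [-1.569, 0.003, -3.141]
force: [-0.2, -0.3, -0.2]
gripper_width: 0.237
```

```bash
python3 - <<'E'
from h import *
delta([546.8,-278,126])
E
```

```text
t 4.35 pos [ 546.3 -277.7  101.5] rot [-1.5688  0.0033 -3.1415] F [-0.24 -0.33 -0.23] w 0.237
shift cm [-0.06 -2.45  0.04] turn deg [-0.11  0.01 -0.19]
```

apply_moves --commands '[0, -0.05, -0.8, 0, 0, 0, 0, 0, 0, -0.8, 0, 0, 0, 0, 0, 0, -0.8, 0, 0, 0, 0]'

```text
time_s: 4.72
eef_pos: [546.7, -277.6, 127.3]
tcp_rot: [-1.569, 0.003, -3.141]
force: [0.2, -0.2, -0.0]
gripper_width: 0.233
```

```bash
python3 - <<'E'
from h import *
delta([546.8,-278,170])
E
```

```text
t 4.72 pos [ 546.7 -277.6  127.3] rot [-1.5688  0.0033 -3.1414] F [ 0.15 -0.23 -0.04] w 0.233
shift cm [-0.02 -4.27  0.05] turn deg [-0.12  0.01 -0.19]
```

apply_moves --commands '[0, 0, -4.5, 0, 0, 0, 0, 0, 0, -2.0, -4.5, 0, 0, 0, 0, 0, 0, -5.5, 0, 0, 0, 0, 0, 0, -5.5, 0, 0, 0]'

```text
time_s: 5.22
eef_pos: [548.3, -123.0, 197.8]
tcp_rot: [-1.567, 0.009, 3.135]
force: [0.2, 0.6, -0.7]
gripper_width: 0.237
```

```bash
python3 - <<'E'
from h import *
delta([546.8,57,190])
E
```

```text
t 5.22 pos [ 548.3 -123.   197.8] rot [-1.567   0.009   3.1346] F [ 0.24  0.63 -0.67] w 0.237
shift cm [  0.29   0.71 -18.  ] turn deg [-0.22 -0.4  -0.52]
```

apply_moves --commands '[0, 0.2, 0.2, -5.2, -0.2, -0.4, -0.5, 0, 0, 0, -5.2, 0, 0, 0, 0, 0, 0, -4.2, 0, 0, 0, 0, 0, 0, 0, 0, 0, 0, 0, 0, 0, 0, 0, 0, 0]'

```text
time_s: 5.85
eef_pos: [546.6, 30.8, 199.5]
tcp_rot: [-1.571, 0.005, -3.136]
force: [-0.5, 0.9, -0.9]
gripper_width: 0.238
```

```bash
python3 - <<'E'
from h import *
s,f=snap('wrist','w7')
delta([546.8,57,190])
print(s['dq'].round(3))
cv2.imwrite('pics/w7b.png',cv2.resize(f['color'][:,:,::-1],(800,600),interpolation=cv2.INTER_CUBIC)[:600])
E
```

```text
t 5.9 pos [546.7  30.6 199.5] rot [-1.5709  0.0054 -3.1372] F [ 0.15 -0.11 -2.15] w 0.239
shift cm [-0.02  0.95 -2.64] turn deg [ 0.01  0.25 -0.31]
[ 0.015 -0.004 -0.001  0.007  0.005  0.003]
```

View pics/w7b.png

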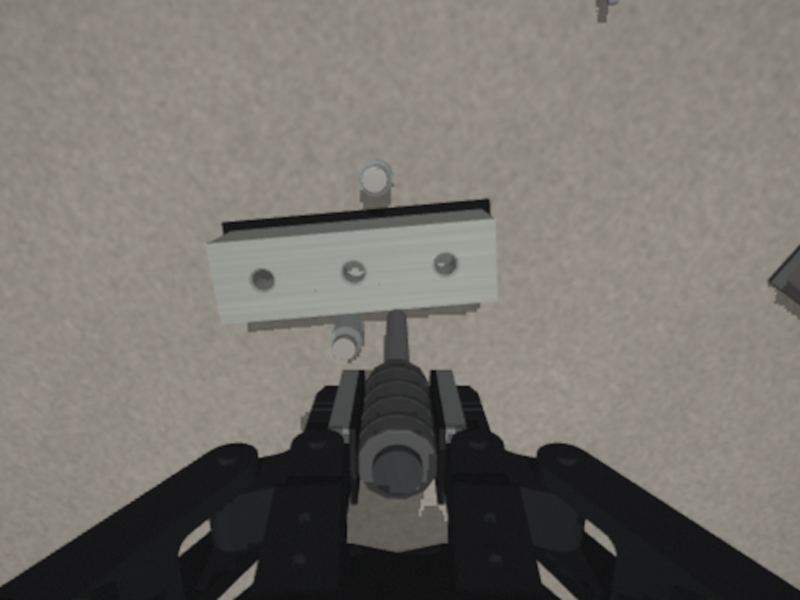

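```bash
python3 - <<'E'
from h import *
f=pickle.load(open('w7.pkl','rb'))
cv2.imwrite('pics/w7c.png',cv2.resize(f['color'][140:260,130:320,::-1],None,fx=4,fy=4,interpolation=cv2.INTER_CUBIC))
E
```

```text
(no output)
```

View pics/w7c.png

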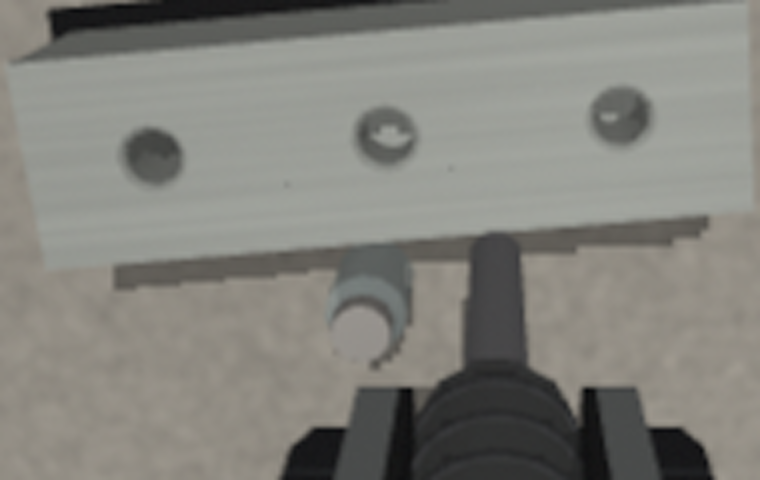

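```bash
python3 - <<'E'
from h import *
f=pickle.load(open('w7.pkl','rb'));P=toolpose(f['state'])
g=lambda x,y:(130+(x+.5)/4-.5,140+(y+.5)/4-.5)
W=[at_z(f,*g(*p),55,P) for p in [(152,156),(386,135),(620,115)]]
for w in W: print(w.round(1))
print(np.linalg.norm(W[0]-W[1]),np.linalg.norm(W[1]-W[2]))
fz=P[1][2]-85.7
print('foot far edge',at_z(f,*g(495,233),fz+1.4,P), 'minus tcp',at_z(f,*g(495,233),fz+1.4,P)-P[1])
print('handle bottom? shank left/right edge at far', at_z(f,*g(471,256),fz+3,P),at_z(f,*g(520,256),fz+3,P))
k=512/800
print('handle top',at_z(f,398*k,463*k,fz+120,P)-P[1], 'button',at_z(f,398*k,470*k,fz+123,P)-P[1])
for X in [(546.7,30.6),(545.5,30.6)]:
  u,v,_=proj(f,np.array([X[0]+5,X[1],fz+1.4]),P); print((u+.5-130)*4-.5,(v+.5-140)*4-.5)
E
```

```text
[547.8 112.1  55. ]
[553.1  57.   55. ]
[558.1   2.5  55. ]
55.33734095499377 54.77390372572082
foot far edge [548.45711485  31.43237656 115.182623  ] minus tcp [  1.80744043   0.64028561 -84.3       ]
handle bottom? shank left/right edge at far [544.38315337  35.95317148 116.782623  ] [544.42335901  26.68616364 116.782623  ]
handle top [-1.72123839 -0.10812446 34.3       ] button [-1.66689194 -0.10055162 37.3       ]
499.47806970193926 216.65029824288308
499.4471622392165 222.72213186060753
```

apply_moves --commands '[0, -0.2, 1.0, -3.0, 0, 0.2, -0.2, 0, -0.1, 1.0, -3.0, 0, 0, 0, 0, 0, 1.5, -2.0, 0, 0, 0, 0, 0, 0, 0, 0, 0, 0]'

```text
time_s: 6.4
eef_pos: [551.2, 107.2, 163.7]
tcp_rot: [-1.569, 0.003, 3.135]
force: [-0.9, -1.1, -0.8]
gripper_width: 0.236
```

```bash
python3 - <<'E'
from h import *
delta([551,111.5,155])
E
```

```text
t 6.4 pos [551.2 107.2 163.7] rot [-1.5691e+00  3.1000e-03  3.1347e+00] F [-0.89 -1.11 -0.76] w 0.236
shift cm [ 0.03  0.87 -0.43] turn deg [-0.1  -0.39 -0.18]
```

apply_moves --commands '[0, 0, 0.9, -0.4, -0.1, -0.4, -0.2, 0, 0, 0, 0, 0, 0, 0]'

```text
time_s: 6.65
eef_pos: [551.4, 109.8, 154.0]
tcp_rot: [-1.57, -0.001, 3.141]
force: [0.1, -0.5, -0.7]
gripper_width: 0.239
```

```bash
python3 - <<'E'
from h import *
s,f=snap('wrist','w8')
s2,f2=snap('top','t8')
s3,f3=snap('scene','s8')
delta([551,111.5,155])
a=cv2.resize(f['color'][120:300,180:340,::-1],None,fx=4,fy=4,interpolation=cv2.INTER_CUBIC)[:600]
cv2.imwrite('pics/w8c.png',a)
P=toolpose(s); p=P[1]
for F,c in ((f2,'t'),(f3,'s')):
    u,v,_=proj(F,np.array([548,112,55.])); u,v=int(u),int(v)
    cv2.imwrite(f'pics/{c}8c.png',cv2.resize(F['color'][v-40:v+40,u-50:u+50,::-1],None,fx=7,fy=7,interpolation=cv2.INTER_CUBIC)); print(u,v)
E
```

```text
t 6.8 pos [552.5 110.  155.5] rot [-1.5705e+00  1.9000e-03  3.1407e+00] F [-0.47  0.47 -0.72] w 0.24
shift cm [ 0.15  0.05 -0.15] turn deg [-0.02 -0.05 -0.11]
179 200
345 193
```

View pics/w8c.png

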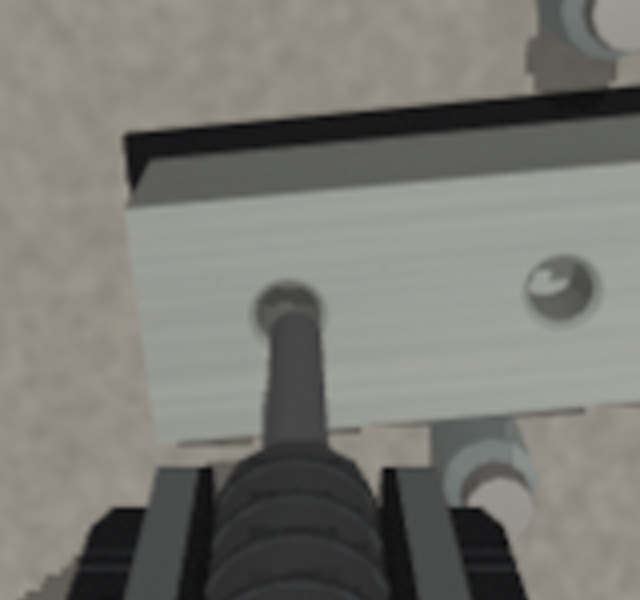

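View pics/s8c.png

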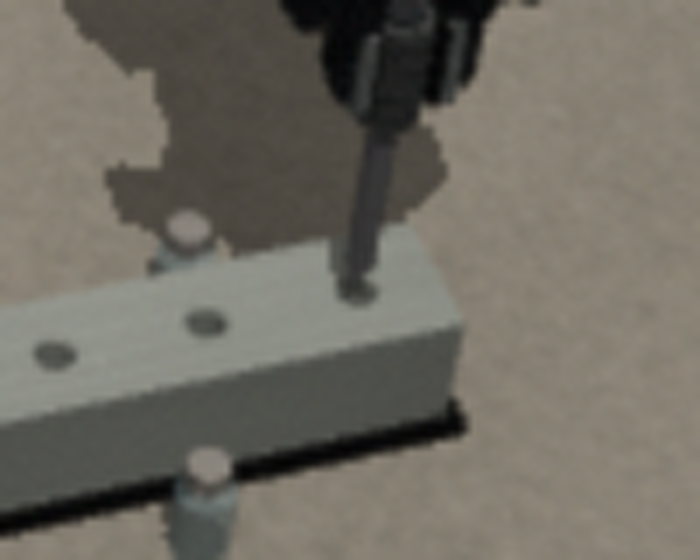

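```bash
python3 - <<'E'
from h import *
f=pickle.load(open('w8.pkl','rb'));P=toolpose(f['state']);print(P[1])
g=lambda x,y:(180+(x+.5)/4-.5,120+(y+.5)/4-.5)
fz=P[1][2]-85.7
print('L',at_z(f,*g(288,315),55,P),'M',at_z(f,*g(562,289),55,P))
# well outline predicted
for a in (0,90,180,270):
    w=np.array([547.8,112.1,55])+8*np.array([np.cos(np.radians(a)),np.sin(np.radians(a)),0]); u,v,_=proj(f,w,P); print(a,(u+.5-180)*4-.5,(v+.5-120)*4-.5)
e=at_z(f,*g(297,306),fz+1.4,P); print('foot far edge',e,e-P[1])
print(at_z(f,*g(272,325),fz+4,P),at_z(f,*g(324,325),fz+4,P))
s=pickle.load(open('s8.pkl','rb')); gs=lambda x,y:(345-50+(x+.5)/7-.5,193-40+(y+.5)/7-.5)
print('scene L',at_z(s,*gs(356,291),55),'foot',at_z(s,*gs(354,283),fz),s['state']['eef_pos'])
t=pickle.load(open('top0.pkl','rb'))
E
```

```text
[551.44170975 109.78960823 154.04585122]
L [547.46287073 111.82688457  55.        ] M [552.85961998  56.87880766  55.        ]
0 286.4800116095979 275.36597561682584
90 246.97006088683622 313.47652684354557
180 286.7961824987358 350.76064147337036
270 326.3095997362507 313.35202319430323
foot far edge [554.11429843 110.00530191  69.74585122] [  2.67258867   0.21569369 -84.3       ]
[551.21089556 114.70533894  72.34585122] [551.19474204 104.940237    72.34585122]
scene L [548.80080335 110.90628305  55.        ] foot [556.46647398 106.31355354  68.34585122] [552.3415911  109.83774737 155.27991005]
```

View pics/t8c.png

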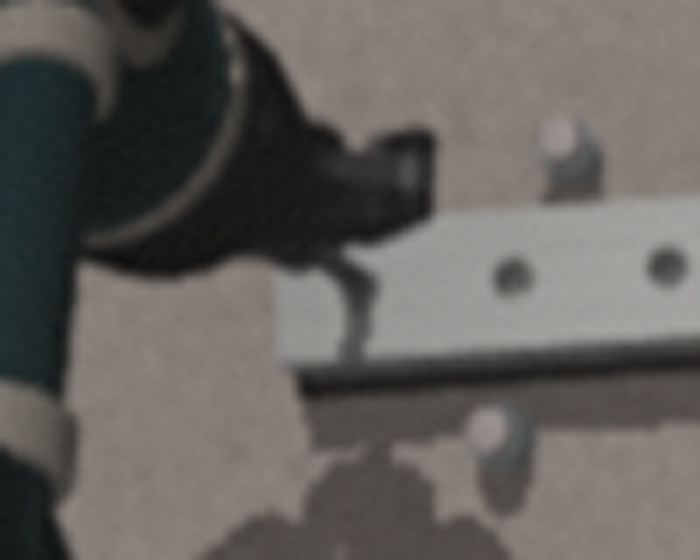

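```bash
python3 - <<'E'
from h import *
delta([550,111.9,146])
E
```

```text
t 6.8 pos [552.5 110.  155.5] rot [-1.5705e+00  1.9000e-03  3.1407e+00] F [-0.47  0.47 -0.72] w 0.24
shift cm [ 0.25  0.95 -0.19] turn deg [-0.02 -0.05 -0.11]
```

apply_moves --commands '[0, 0.2, 0.5, -0.2, 0, 0, -0.1, 0, 0, 0.4, 0, 0, 0, 0, 0, 0, 0, 0, 0, 0, 0]'

```text
time_s: 7.18
eef_pos: [550.8, 111.7, 146.7]
tcp_rot: [-1.571, 0.001, 3.14]
force: [-1.1, -0.3, -0.6]
gripper_width: 0.233
```

```bash
python3 - <<'E'
from h import *
s,f=snap('wrist','w9')
delta([550,111.9,146])
a=cv2.resize(f['color'][150:260,190:340,::-1],None,fx=5,fy=5,interpolation=cv2.INTER_CUBIC)[:600]
cv2.imwrite('pics/w9c.png',a)
E
```

```text
t 7.22 pos [550.9 111.7 146.9] rot [-1.5707e+00  1.6000e-03  3.1401e+00] F [ 0.05  0.23 -1.2 ] w 0.238
shift cm [ 0.09  0.09 -0.02] turn deg [-0.01 -0.08 -0.09]
```

View pics/w9c.png

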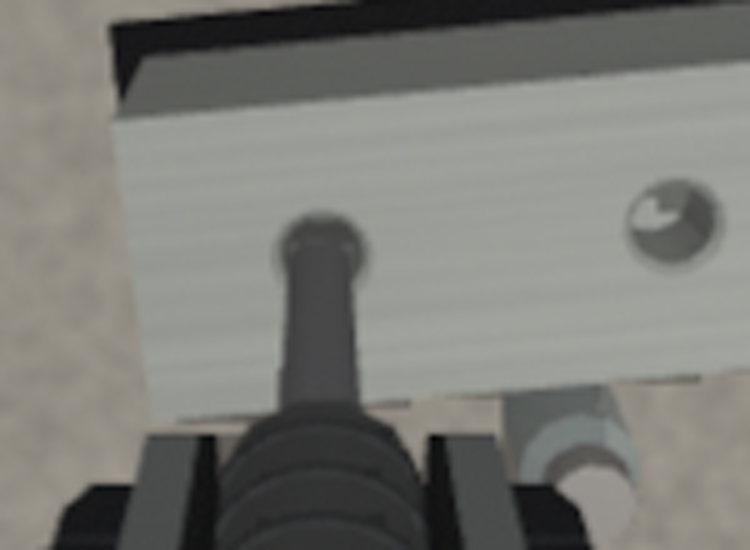

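```bash
python3 - <<'E'
from h import *
f=pickle.load(open('w9.pkl','rb'));P=toolpose(f['state']);print(P[1])
g=lambda x,y:(190+(x+.5)/5-.5,150+(y+.5)/5-.5)
for fo in(84,85.7,87.5):
    fz=P[1][2]-fo
    e=at_z(f,*g(320,240),fz+1,P); print('far edge',e,e-P[1])
print('well top edge',at_z(f,*g(322,208),55,P),at_z(f,*g(275,250),55,P),at_z(f,*g(370,250),55,P))
print('M',at_z(f,*g(675,180),55,P),at_z(f,*g(675,271),55,P),at_z(f,*g(627,226),55,P),at_z(f,*g(723,226),55,P))
E
```

```text
[550.80634624 111.71805617 146.71536106]
far edge [552.92347231 112.18811192  63.71536106] [  2.11712607   0.47005575 -83.        ]
far edge [552.37178171 112.19140701  62.01536106] [  1.56543547   0.47335084 -84.7       ]
far edge [551.78763873 112.19489593  60.21536106] [  0.98129248   0.47683976 -86.5       ]
well top edge [555.32282559 111.88057477  55.        ] [548.4636683  119.26111687  55.        ] [548.43013594 104.37406248  55.        ]
M [559.72083094  57.30693878  55.        ] [544.84165404  56.36140194  55.        ] [552.28250995  64.31880901  55.        ] [552.24871301  49.34768791  55.        ]
```

apply_moves --commands '[0, 0, 0.4, 0, 0, 0, 0, 0, 0, 0.4, 0, 0, 0, 0, 0, 0, 0.4, 0, 0, 0, 0, 0, 0, 0.4, 0, 0, 0, 0]'

```text
time_s: 7.72
eef_pos: [551.2, 111.8, 130.2]
tcp_rot: [-1.571, 0.002, 3.14]
force: [0.1, 0.0, -1.2]
gripper_width: 0.236
```

```bash
python3 - <<'E'
from h import *
delta([550.8,111.7,122])
E
```

```text
t 7.72 pos [551.2 111.8 130.2] rot [-1.5707e+00  2.4000e-03  3.1403e+00] F [ 0.11  0.   -1.17] w 0.236
shift cm [0.05 0.82 0.01] turn deg [-0.   -0.08 -0.14]
```

apply_moves --commands '[0, 0.05, 0.4, 0, 0, 0, 0, 0, 0, 0.4, 0, 0, 0, 0]'

```text
time_s: 7.98
eef_pos: [550.6, 111.8, 121.5]
tcp_rot: [-1.571, 0.002, 3.14]
force: [-0.0, 0.4, -1.2]
gripper_width: 0.238
```

apply_moves --commands '[0, 0.05, 0.3, 0, 0, 0, 0, 0, 0, 0.1, 0, 0, 0, 0]'

```text
time_s: 8.22
eef_pos: [549.8, 111.8, 116.8]
tcp_rot: [-1.571, 0.001, 3.14]
force: [-0.1, 0.2, -0.5]
gripper_width: 0.237
```

apply_moves --commands '[0, 0.05, 0.3, 0, 0, 0, 0, 0, 0, 0.1, 0, 0, 0, 0]'

```text
time_s: 8.48
eef_pos: [549.4, 111.8, 112.6]
tcp_rot: [-1.571, 0.002, 3.14]
force: [-0.3, 0.0, -0.6]
gripper_width: 0.239
```

apply_moves --commands '[0, -0.08, 0.3, 0, 0, 0, 0, 0, 0, 0.1, 0, 0, 0, 0]'

```text
time_s: 8.72
eef_pos: [550.5, 111.8, 108.5]
tcp_rot: [-1.571, 0.002, 3.14]
force: [-0.1, 0.6, -1.7]
gripper_width: 0.241
```

apply_moves --commands '[0, 0, 0.3, 0, 0, 0, 0, 0, 0, 0.1, 0, 0, 0, 0]'

```text
time_s: 8.98
eef_pos: [550.6, 111.8, 104.3]
tcp_rot: [-1.571, 0.002, 3.14]
force: [0.0, -0.3, -1.1]
gripper_width: 0.239
```

apply_moves --commands '[0, 0, 0.25, 0, 0, 0, 0, 0, 0, 0.1, 0, 0, 0, 0]'

```text
time_s: 9.22
eef_pos: [550.8, 111.8, 100.8]
tcp_rot: [-1.571, 0.003, 3.14]
force: [-0.6, -0.1, 0.1]
gripper_width: 0.241
```

apply_moves --commands '[0, 0, 0.15, 0, 0, 0, 0, 0, 0, 0.05, 0, 0, 0, 0]'

```text
time_s: 9.48
eef_pos: [550.9, 111.9, 99.2]
tcp_rot: [-1.571, 0.003, 3.14]
force: [-0.2, -0.5, 2.2]
gripper_width: 0.24
```

apply_moves --commands '[0, 0, 0.05, 0, 0, 0, 0, 0, 0, 0, 0, 0, 0, 0, 0, 0, 0, 0, 0, 0, 0]'

```text
time_s: 9.85
eef_pos: [550.9, 111.8, 99.1]
tcp_rot: [-1.571, 0.003, 3.14]
force: [-1.2, -0.6, 1.1]
gripper_width: 0.239
```

```bash
python3 - <<'E'
from h import *
from cell import arm,viewer
for i in range(5):
    s=arm.read_state(); print(s['time_s'],s['eef_pos'].round(2),s['force'].round(2),s['dq'].round(4).tolist()); viewer.grab_frame('wrist')
E
```

```text
9.85 [550.95 111.84  99.12] [-1.17 -0.61  1.09] [0.0002, -0.0008, 0.0004, -0.0003, 0.0006, -0.0004]
9.9 [550.95 111.87  99.13] [-1.18  0.4   1.64] [-0.0002, 0.0016, 0.0, -0.0004, -0.0027, -0.0011]
9.95 [550.96 111.85  99.1 ] [-0.99 -0.35  1.56] [0.0003, 0.0013, 0.0011, -0.0001, -0.0011, 0.001]
10.0 [550.98 111.86  99.09] [-0.43 -0.43  1.97] [-0.0005, 0.0007, 0.0005, -0.0002, 0.0003, 0.0001]
10.05 [550.95 111.87  99.08] [-1.51 -0.08  2.01] [-0.0003, -0.0002, -0.0013, 0.0007, 0.0006, -0.0015]
```

apply_moves --commands '[0, 0.04, 0.15, 0, 0, 0, 0, 0, 0, 0.05, 0, 0, 0, 0, 0, 0, 0, 0, 0, 0, 0]'

```text
time_s: 10.48
eef_pos: [551.0, 111.9, 97.5]
tcp_rot: [-1.571, 0.004, 3.14]
force: [-1.7, 1.0, 3.4]
gripper_width: 0.244
```

```bash
python3 - <<'E'
from h import *
from cell import arm,viewer
for i in range(4):
    s=arm.read_state(); print(s['time_s'],s['eef_pos'].round(2),s['force'].round(2),s['dq'].round(4).tolist()); viewer.grab_frame('wrist')
E
```

```text
10.475 [550.99 111.89  97.51] [-1.67  0.98  3.36] [-0.0007, 0.0005, 0.0007, 0.0002, 0.0011, -0.0006]
10.525 [550.99 111.89  97.5 ] [-1.77 -0.47  3.8 ] [-0.0005, -0.001, 0.0006, -0.0013, -0.0009, -0.0007]
10.575 [550.94 111.89  97.46] [-1.72  0.4   3.39] [-0.0004, -0.001, 0.0029, 0.0005, -0.0013, -0.0007]
10.625 [550.98 111.9   97.48] [-1.75  0.21  3.16] [-0.0013, 0.0013, 0.0005, 0.0007, -0.0021, 0.0008]
```

apply_moves --commands '[0, 0.08, -0.6, 0, 0, 0, 0, 0, 0, -1.0, 0, 0, 0, 0, 0, 0, -1.2, 0, 0, 0, 0]'

```text
time_s: 11.05
eef_pos: [549.0, 111.8, 125.0]
tcp_rot: [-1.571, 0.001, 3.14]
force: [0.1, 0.8, -0.7]
gripper_width: 0.238
```

```bash
python3 - <<'E'
from h import *
delta([550.5,111.8,155])
E
```

```text
t 11.05 pos [549.  111.8 125. ] rot [-1.5706e+00  1.4000e-03  3.1402e+00] F [ 0.12  0.84 -0.65] w 0.238
shift cm [-0.15 -3.   -0.  ] turn deg [-0.01 -0.08 -0.08]
```

apply_moves --commands '[0, -0.1, -1.2, 0, 0, 0, 0, 0, 0, -1.4, 0, 0, 0, 0, 0, 0, -0.4, 0.5, 0, 0, 0, 0, -0.2, 0, 2.2, 0, 0, 0, 0, -0.2, 0, 2.2, 0, 0, 0]'

```text
time_s: 11.68
eef_pos: [555.5, 62.6, 160.2]
tcp_rot: [-1.571, 0.006, -3.14]
force: [0.5, 0.5, -0.4]
gripper_width: 0.238
```

```bash
python3 - <<'E'
from h import *
delta([555.5,56.8,147])
E
```

```text
t 11.68 pos [555.5  62.6 160.2] rot [-1.5712  0.0063 -3.14  ] F [ 0.51  0.51 -0.43] w 0.238
shift cm [0.01 1.32 0.58] turn deg [ 0.02  0.09 -0.36]
```

apply_moves --commands '[0, 0, 0.6, 0.5, 0, 0.1, -0.3, 0, 0, 0.5, 0, 0, 0, 0, 0, 0, 0, 0, 0, 0, 0]'

```text
time_s: 12.05
eef_pos: [555.0, 56.7, 148.0]
tcp_rot: [-1.572, -0.001, 3.139]
force: [0.2, 1.0, -1.4]
gripper_width: 0.238
```

```bash
cat >> h.py <<'E'
def look(tag):
    s,f=snap('wrist',tag)
    a=cv2.resize(f['color'][150:260,190:340,::-1],None,fx=5,fy=5,interpolation=cv2.INTER_CUBIC)
    cv2.imwrite(f'pics/{tag}c.png',a); return s,f
E
python3 - <<'E'
from h import *
look('w10');delta([555.5,56.8,147])
E
```

```text
t 12.1 pos [555.   56.8 148.2] rot [-1.5716e+00 -3.0000e-04  3.1391e+00] F [-0.14  0.82 -2.  ] w 0.24
shift cm [-0.05  0.12  0.  ] turn deg [ 0.05 -0.14  0.01]
```

View pics/w10c.png

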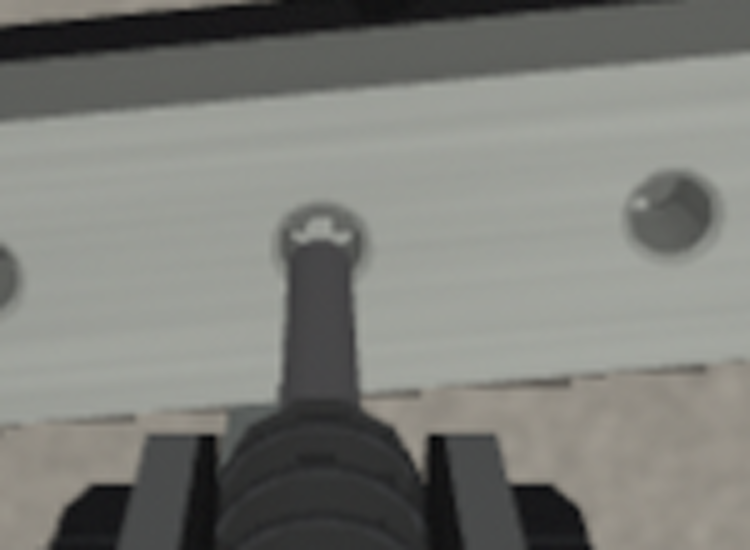

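apply_moves --commands '[0, -0.08, 0.4, 0, 0, 0, 0, 0, 0, 0.4, 0, 0, 0, 0, 0, 0, 0.4, 0, 0, 0, 0, 0, 0, 0.4, 0, 0, 0, 0]'

```text
time_s: 12.6
eef_pos: [556.0, 57.8, 131.4]
tcp_rot: [-1.571, -0.0, 3.141]
force: [0.1, -0.8, -0.4]
gripper_width: 0.246
```

apply_moves --commands '[0, 0, 0.3, 0, 0, 0, 0, 0, 0, 0.1, 0, 0, 0, 0]'

```text
time_s: 12.85
eef_pos: [555.7, 57.9, 126.7]
tcp_rot: [-1.571, -0.001, 3.141]
force: [-0.1, -1.6, -0.1]
gripper_width: 0.239
```

apply_moves --commands '[0, 0, 0.3, 0, 0, 0, 0, 0, 0, 0.1, 0, 0, 0, 0]'

```text
time_s: 13.1
eef_pos: [555.8, 57.8, 122.5]
tcp_rot: [-1.571, -0.001, 3.141]
force: [-0.6, 0.3, -0.3]
gripper_width: 0.242
```

apply_moves --commands '[0, 0, 0.25, 0.08, 0, 0, 0, 0, 0, 0.1, 0, 0, 0, 0]'

```text
time_s: 13.35
eef_pos: [556.2, 57.5, 119.6]
tcp_rot: [-1.572, 0.0, 3.141]
force: [-1.1, -0.1, 2.0]
gripper_width: 0.239
```

apply_moves --commands '[0, 0, 0.2, 0, 0, 0, 0, 0, 0, 0.05, 0, 0, 0, 0]'

```text
time_s: 13.6
eef_pos: [556.4, 57.5, 117.8]
tcp_rot: [-1.572, 0.001, 3.141]
force: [-1.8, 0.1, 4.2]
gripper_width: 0.236
```

apply_moves --commands '[0, 0, 0, 0, 0, 0, 0, 0, 0, 0, 0, 0, 0, 0, 0, 0, 0, 0, 0, 0, 0]'

```text
time_s: 13.98
eef_pos: [556.4, 57.5, 118.2]
tcp_rot: [-1.572, 0.001, 3.141]
force: [-2.9, -1.3, 3.8]
gripper_width: 0.236
```

```bash
python3 - <<'E'
from h import *
look('w11')
delta([555.8,57,150])
E
```

```text
t 14.03 pos [556.3  57.5 118.2] rot [-1.5724e+00  7.0000e-04  3.1406e+00] F [-1.61  0.51  3.94] w 0.238
shift cm [ 0.05 -3.18  0.05] turn deg [ 0.09 -0.06 -0.04]
```

View pics/w11c.png

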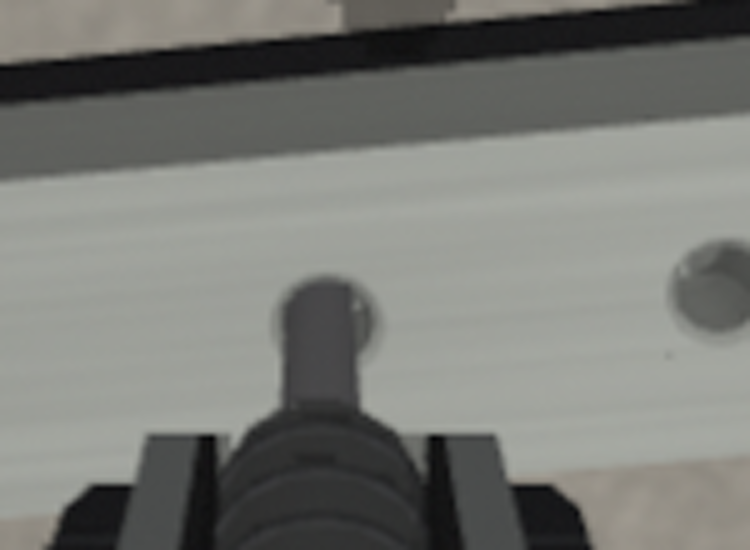

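apply_moves --commands '[0, 0.08, -0.6, 0.05, 0, 0, 0, 0, 0, -1.2, 0, 0, 0, 0, 0, 0, -1.4, 0, 0, 0, 0, 0, 0, -0.8, 0, 0, 0, 0]'

```text
time_s: 14.52
eef_pos: [555.5, 56.6, 159.5]
tcp_rot: [-1.572, 0.001, 3.141]
force: [-0.2, -0.2, -0.3]
gripper_width: 0.241
```

```bash
python3 - <<'E'
from h import *
delta([560,2,155])
E
```

```text
t 14.53 pos [555.5  56.6 159.5] rot [-1.5720e+00  7.0000e-04  3.1406e+00] F [-0.15 -0.2  -0.29] w 0.241
shift cm [-0.45  0.44  5.46] turn deg [ 0.07 -0.06 -0.04]
```

apply_moves --commands '[0, -0.2, 0, 2.4, 0, 0, 0, 0, -0.2, 0, 2.2, 0, 0, 0, 0, 0, 0, 0.2, 0, 0, 0, 0, 0, 0, 0, 0, 0, 0]'

```text
time_s: 15.02
eef_pos: [561.1, 8.3, 162.8]
tcp_rot: [-1.572, 0.005, 3.141]
force: [0.2, -0.0, -0.7]
gripper_width: 0.236
```

```bash
python3 - <<'E'
from h import *
delta([560,2,148])
E
```

```text
t 15.03 pos [561.1   8.3 162.8] rot [-1.5725  0.0054  3.1412] F [ 0.19 -0.01 -0.67] w 0.236
shift cm [0.12 1.48 0.63] turn deg [ 0.1  -0.02 -0.31]
```

apply_moves --commands '[0, 0.1, 0.7, 0.6, 0.1, 0, -0.3, 0, 0, 0.6, 0, 0, 0, 0, 0, 0, 0, 0, 0, 0, 0]'

```text
time_s: 15.4
eef_pos: [559.5, 3.3, 148.3]
tcp_rot: [-1.571, -0.001, -3.141]
force: [-0.1, 0.2, -1.0]
gripper_width: 0.236
```

```bash
python3 - <<'E'
from h import *
look('w12');delta([560,2,148])
E
```

```text
t 15.45 pos [559.6   3.3 148.6] rot [-1.5710e+00 -9.0000e-04 -3.1405e+00] F [ 0.19  0.57 -1.25] w 0.237
shift cm [-0.04  0.06  0.13] turn deg [0.01 0.07 0.05]
```

View pics/w12c.png

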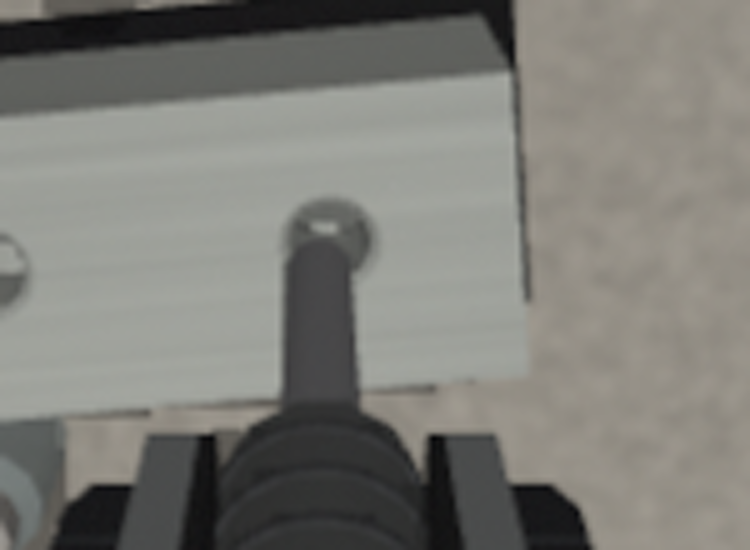

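apply_moves --commands '[0, 0, 0.2, 0.15, 0, 0, 0, 0, 0, 0.4, 0, 0, 0, 0, 0, 0, 0.4, 0, 0, 0, 0, 0, 0, 0.4, 0, 0, 0, 0]'

```text
time_s: 15.95
eef_pos: [560.1, 2.0, 134.2]
tcp_rot: [-1.571, 0.0, -3.14]
force: [0.5, 0.2, -1.2]
gripper_width: 0.237
```

apply_moves --commands '[0, 0, 0.4, 0, 0, 0, 0, 0, 0, 0.2, 0, 0, 0, 0]'

```text
time_s: 16.2
eef_pos: [559.8, 2.0, 127.4]
tcp_rot: [-1.571, -0.001, -3.14]
force: [-0.9, -0.7, -0.6]
gripper_width: 0.239
```

apply_moves --commands '[0, 0, 0.2, 0, 0, 0, 0, 0, 0, 0.1, 0, 0, 0, 0]'

```text
time_s: 16.45
eef_pos: [559.8, 2.0, 124.1]
tcp_rot: [-1.571, -0.001, -3.14]
force: [-0.0, -0.1, -0.3]
gripper_width: 0.237
```

apply_moves --commands '[0, 0, 0.25, 0, 0, 0, 0, 0, 0, 0.1, 0, 0, 0, 0]'

```text
time_s: 16.7
eef_pos: [559.9, 2.0, 120.6]
tcp_rot: [-1.571, -0.0, -3.14]
force: [0.1, 0.0, -1.4]
gripper_width: 0.24
```

apply_moves --commands '[0, 0, 0.2, 0, 0, 0, 0, 0, 0, 0.05, 0, 0, 0, 0]'

```text
time_s: 16.95
eef_pos: [560.0, 2.0, 117.9]
tcp_rot: [-1.571, -0.0, -3.14]
force: [-0.0, -0.1, -1.8]
gripper_width: 0.239
```

apply_moves --commands '[0, 0, 0.15, 0, 0, 0, 0, 0, 0, 0.05, 0, 0, 0, 0]'

```text
time_s: 17.2
eef_pos: [560.0, 2.0, 115.9]
tcp_rot: [-1.571, -0.0, -3.14]
force: [-0.7, -1.1, -0.2]
gripper_width: 0.238
```

apply_moves --commands '[0, 0, 0.2, 0, 0, 0, 0, 0, 0, 0.05, 0, 0, 0, 0]'

```text
time_s: 17.45
eef_pos: [560.2, 2.0, 113.8]
tcp_rot: [-1.571, 0.0, -3.14]
force: [-0.4, -0.3, 2.4]
gripper_width: 0.238
```

apply_moves --commands '[0, 0, 0.15, 0, 0, 0, 0, 0, 0, 0, 0, 0, 0, 0]'

```text
time_s: 17.7
eef_pos: [560.3, 2.0, 112.7]
tcp_rot: [-1.571, 0.0, -3.14]
force: [-0.7, 0.3, 2.2]
gripper_width: 0.241
```

apply_moves --commands '[0, 0, 0.1, 0, 0, 0, 0, 0, 0, 0, 0, 0, 0, 0, 0, 0, 0, 0, 0, 0, 0]'

```text
time_s: 18.08
eef_pos: [560.4, 2.0, 112.2]
tcp_rot: [-1.571, 0.001, -3.14]
force: [-1.5, 0.6, 2.7]
gripper_width: 0.238
```

```bash
python3 - <<'E'
from h import *
look('w13');delta([560,2,148]);look('w13');delta([560,2,148])
E
```

```text
t 18.12 pos [560.4   2.  112.1] rot [-1.5711e+00  6.0000e-04 -3.1401e+00] F [-1.07  0.42  2.13] w 0.238
shift cm [ 0.04 -3.59  0.  ] turn deg [ 0.02  0.08 -0.03]
t 18.18 pos [560.4   2.  112.1] rot [-1.5711e+00  6.0000e-04 -3.1402e+00] F [-2.18 -0.59  2.69] w 0.24
shift cm [ 0.04 -3.59  0.  ] turn deg [ 0.02  0.08 -0.04]
```

View pics/w13c.png

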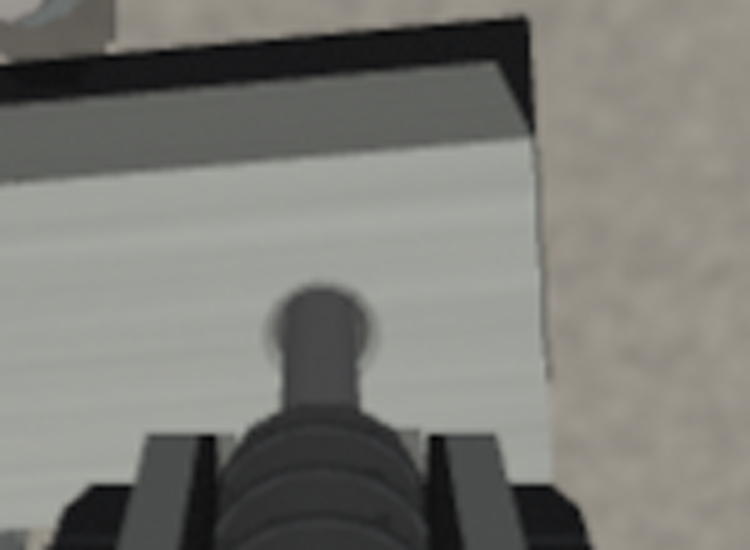

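apply_moves --commands '[0, 0.05, -0.6, 0, 0, 0, 0, 0, 0, -1.2, 0, 0, 0, 0, 0, 0, -1.5, 0, 0, 0, 0, 0, 0, -1.5, 0, 0, 0, 0, 0, 0, -0.5, -0.5, 0, 0, 0]'

```text
time_s: 18.8
eef_pos: [560.3, 6.9, 168.4]
tcp_rot: [-1.571, 0.002, -3.141]
force: [0.0, -0.6, -0.7]
gripper_width: 0.237
```

apply_moves --commands '[0, 0.2, 0, -3, 0, 0, 0, 0, 0.3, 0, -3, 0, 0, 0, 0, 0.3, 0, -2.5, 0, 0, 0, 0, 0, 0, 0, 0, 0, 0]'

```text
time_s: 19.3
eef_pos: [552.9, 95.1, 170.7]
tcp_rot: [-1.572, 0.005, -3.142]
force: [0.2, 0.6, -1.1]
gripper_width: 0.239
```

```bash
python3 - <<'E'
from h import *
delta([549.8,111.9,155])
E
```

```text
t 19.3 pos [552.9  95.1 170.7] rot [-1.5716  0.0052 -3.1415] F [ 0.17  0.58 -1.12] w 0.239
shift cm [ 0.32  1.57 -1.68] turn deg [ 0.05  0.   -0.3 ]
```

apply_moves --commands '[0, 0.3, 0.7, -1.6, 0, 0, -0.3, 0, 0, 0.8, 0, 0, 0, 0, 0, 0, 0.3, 0, 0, 0, 0, 0, 0, 0, 0, 0, 0, 0]'

```text
time_s: 19.8
eef_pos: [549.3, 110.8, 150.7]
tcp_rot: [-1.571, -0.002, 3.141]
force: [-0.7, 0.0, -0.9]
gripper_width: 0.242
```

```bash
python3 - <<'E'
from h import *
look('w14');delta([549.8,111.9,148])
E
```

```text
t 19.85 pos [549.4 110.7 150.9] rot [-1.5706e+00 -1.6000e-03  3.1407e+00] F [-0.83 -0.1  -0.16] w 0.237
shift cm [-0.04  0.29 -0.12] turn deg [-0.01 -0.05  0.09]
```

View pics/w14c.png

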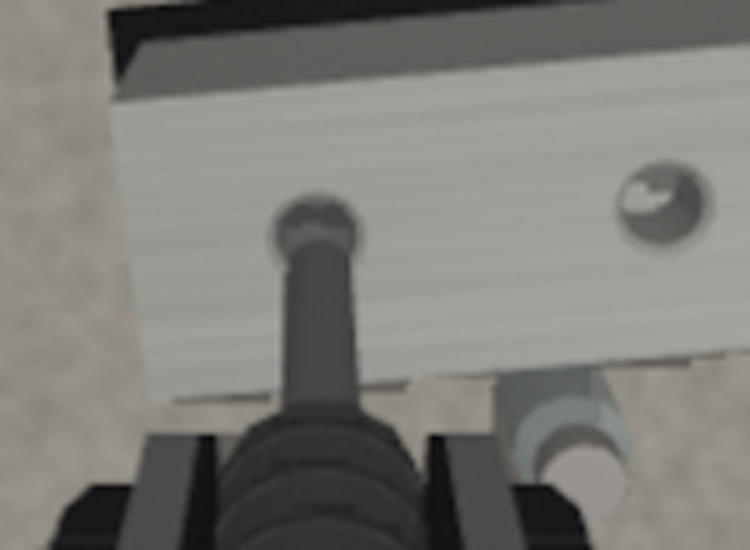

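apply_moves --commands '[0, -0.04, 0.4, -0.07, 0, 0, 0, 0, 0, 0.4, 0, 0, 0, 0, 0, 0, 0.5, 0, 0, 0, 0, 0, 0, 0.5, 0, 0, 0, 0]'

```text
time_s: 20.35
eef_pos: [550.6, 110.8, 132.6]
tcp_rot: [-1.571, 0.0, 3.139]
force: [0.3, -0.4, -0.3]
gripper_width: 0.234
```

apply_moves --commands '[0, 0, 0.5, 0, 0, 0, 0, 0, 0, 0.5, 0, 0, 0, 0, 0, 0, 0.4, 0, 0, 0, 0]'

```text
time_s: 20.72
eef_pos: [550.3, 110.8, 117.2]
tcp_rot: [-1.571, -0.001, 3.14]
force: [-0.0, -0.4, -1.8]
gripper_width: 0.24
```

apply_moves --commands '[0, 0, 0.4, 0, 0, 0, 0, 0, 0, 0.3, 0, 0, 0, 0]'

```text
time_s: 20.98
eef_pos: [550.3, 110.9, 109.6]
tcp_rot: [-1.571, -0.001, 3.14]
force: [-0.3, 1.1, -1.0]
gripper_width: 0.236
```

apply_moves --commands '[0, 0.05, 0.4, -0.05, 0, 0, 0, 0, 0, 0.2, 0, 0, 0, 0, 0, 0, 0, 0, 0, 0, 0]'

```text
time_s: 21.35
eef_pos: [549.6, 111.4, 103.0]
tcp_rot: [-1.571, -0.001, 3.14]
force: [-0.6, -0.5, -1.0]
gripper_width: 0.238
```

apply_moves --commands '[0, 0, 0.15, 0, 0, 0, 0, 0, 0, 0, 0, 0, 0, 0]'

```text
time_s: 21.6
eef_pos: [549.9, 111.5, 101.7]
tcp_rot: [-1.571, -0.0, 3.14]
force: [0.5, 0.2, -1.1]
gripper_width: 0.239
```

apply_moves --commands '[0, 0, 0.1, 0, 0, 0, 0, 0, 0, 0, 0, 0, 0, 0]'

```text
time_s: 21.85
eef_pos: [550.2, 111.5, 101.1]
tcp_rot: [-1.571, 0.0, 3.14]
force: [-1.2, -0.5, -0.5]
gripper_width: 0.241
```

```bash
python3 - <<'E'
from h import *
look('w15');delta([549.8,111.9,100])
E
```

```text
t 21.9 pos [550.2 111.5 101.1] rot [-1.5708e+00  2.0000e-04  3.1396e+00] F [ 0.27 -0.45 -0.26] w 0.238
shift cm [ 0.04  0.11 -0.04] turn deg [ 0.   -0.11 -0.01]
```

View pics/w15c.png

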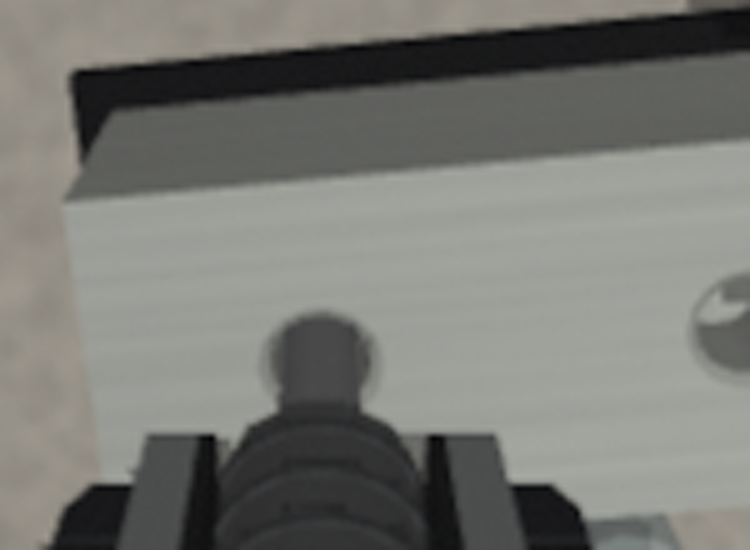

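apply_moves --commands '[2.8, 0, 0, 0, 0, 0, 0, 3.2, 0, 0, 0, 0, 0, 0, 5, 0, 0, 0, 0, 0, 0, 6, 0, 0, 0, 0, 0, 0, 7, 0, 0, 0, 0, 0, 0]'

```text
time_s: 22.52
eef_pos: [550.6, 111.5, 101.5]
tcp_rot: [-1.571, 0.001, 3.14]
force: [-0.4, -0.0, 1.4]
gripper_width: 0.818
```

apply_moves --commands '[8.5, 0, 0, 0, 0, 0, 0, 8.5, 0, 0, 0, 0, 0, 0, 8.5, 0, 0, 0, 0, 0, 0]'

```text
time_s: 22.9
eef_pos: [550.6, 111.5, 101.5]
tcp_rot: [-1.571, 0.001, 3.14]
force: [0.4, -0.7, 1.1]
gripper_width: 0.997
```

```bash
python3 - <<'E'
from h import *
s,f=snap('wrist','w16');delta([549.8,111.9,200])
cv2.imwrite('pics/w16b.png',cv2.resize(f['color'][:,:,::-1],(800,600),interpolation=cv2.INTER_CUBIC))
E
```

```text
t 22.95 pos [550.6 111.5 101.5] rot [-1.5710e+00  1.2000e-03  3.1396e+00] F [-0.48  0.15  0.5 ] w 0.994
shift cm [ 0.07 -9.85 -0.04] turn deg [ 0.01 -0.11 -0.07]
```

View pics/w16b.png

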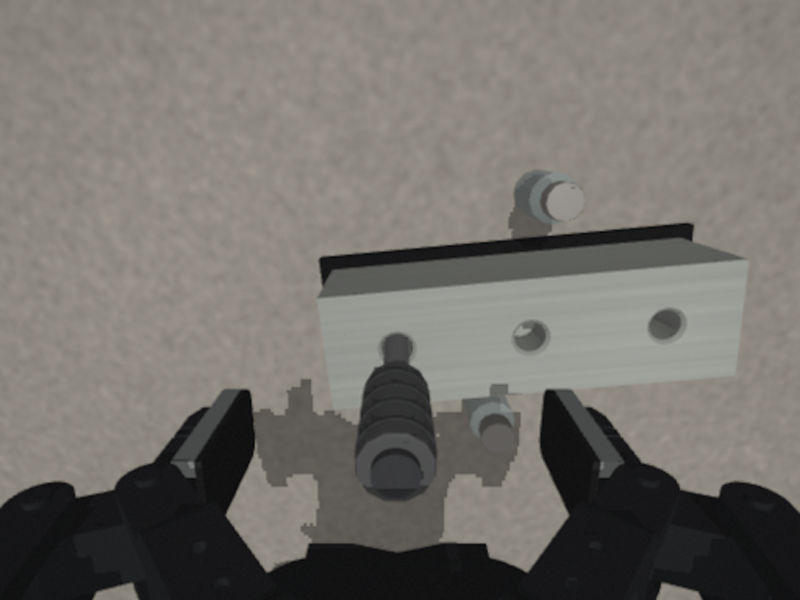

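Released, standing and centred between the open fingers (398 px column). Raise straight up.

apply_moves --commands '[8.5, 0.05, -2.5, 0, 0, 0, 0, 8.5, 0, -3, 0, 0, 0, 0, 8.5, 0, -4, 0, 0, 0, 0, 8.5, 0, -3, 0, 0, 0, 0, 8.5, 0, 0, 0, 0, 0, 0]'

```text
time_s: 23.58
eef_pos: [549.1, 111.4, 228.8]
tcp_rot: [-1.571, -0.001, 3.14]
force: [0.1, 0.4, -0.4]
gripper_width: 0.998
```

```bash
python3 - <<'E'
from h import *
for i in range(3): s,f=snap('wrist','w17')
delta([549.8,111.9,200]);P=toolpose(s)
cv2.imwrite('pics/w17b.png',cv2.resize(f['color'][:,:,::-1],(800,600),interpolation=cv2.INTER_CUBIC))
s,f=snap('scene','s17');cv2.imwrite('pics/s17b.png',cv2.resize(f['color'][110:260,90:390,::-1],None,fx=2.6,fy=2.6,interpolation=cv2.INTER_CUBIC))
E
```

```text
t 23.73 pos [546.4 110.9 224.4] rot [-1.5693 -0.0093  3.1397] F [ 0.4  -0.49 -0.4 ] w 0.993
shift cm [-0.37  2.43 -0.1 ] turn deg [-0.09 -0.11  0.53]
```

View pics/w17b.png

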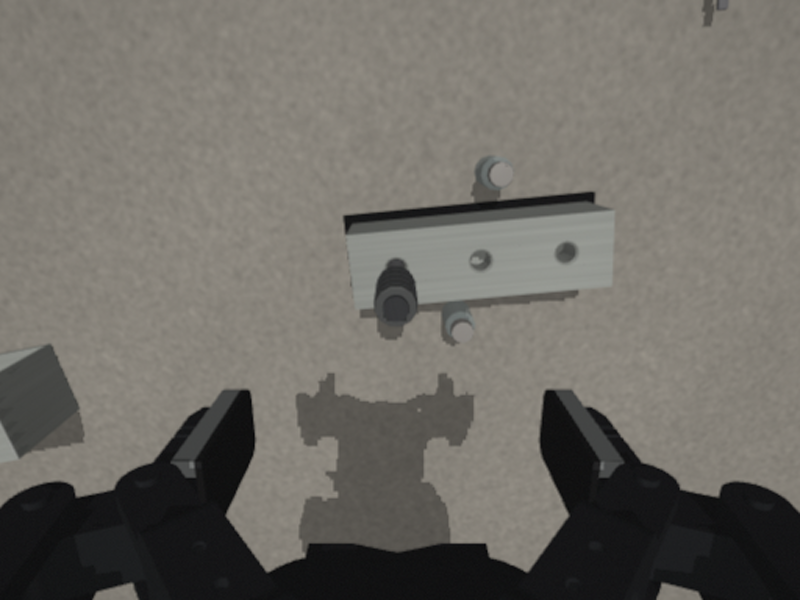

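View pics/s17b.png

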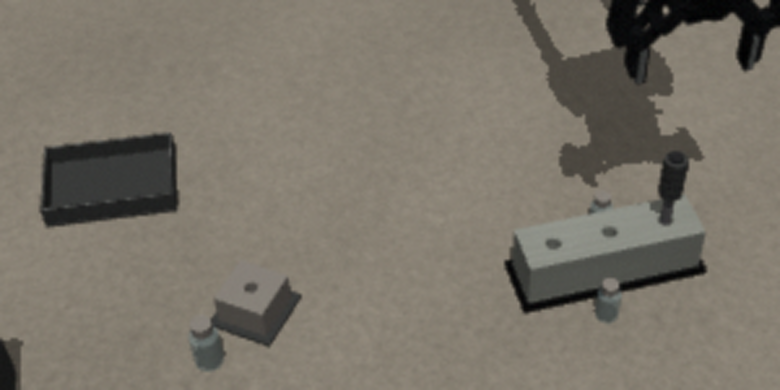

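```bash
python3 - <<'E'
from h import *
f=pickle.load(open('w17.pkl','rb'));P=toolpose(f['state']);T=f['T_tool_cam']
k=.64
u,v=396*k,303*k
d=np.median(f['range_z'][int(v)-3:int(v)+4,int(u)-3:int(u)+4])
c=ray(f,u,v)*d; X=P[0]@(T[:3,:3]@c+T[:3,3])+P[1]; print('top surface',X)
print(at_z(f,396*k,306*k,137,P), 'well',[547.8,112])
from cell import arm
print(arm.job_done())
E
```

```text
top surface [550.23294629 111.54385381 138.94723795]
[548.0550413  111.55197478 137.        ] well [547.8, 112]
the job is handed in; nothing more can be done
None
```

I gauged the left, middle and right wells in that order and left the rod standing, released, in the left well, which is the deepest. The job is handed in; no verdict came back.

| Well | Depth where the foot touched bottom |
|---|---|
| Left | about 40 mm (clear) |
| Middle | about 19.5 mm (spacer) |
| Right | about 26 mm (spacer) |

- **Depths:** these come from the tool height at contact, taking the left well as the 40 mm one. It went about 14 mm deeper than the right.
- **Pressing force:** each contact was about 3–5 N, with the arm held still for at least 0.3 s. A small sideways force of 1–3 N showed in each well, most in the middle one.
- **Release:** I let go at first contact in the left well, opened the gripper fully and raised it straight up, clear of the rod.
- **Last checks:** the pictures show the rod upright, with its top within about 1–2 mm of the well's axis. The measured top height was 139 mm; I expected about 137–138 mm, so they agree within the 2 mm calibration. The three vials and the tray looked undisturbed. The screwdriver was barely in view, but the arm never went near it.
- **Disagreement:** before the first lowering, the scene camera's coarse estimate of the foot position was a few mm off the wrist camera's. I went with the wrist camera, and the foot entered the well as it predicted.

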